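# Cover the analyser window for a reading

### The arm

A 6-joint arm with a two-finger parallel gripper is mounted at the origin on the work surface. World frame = base frame: x ahead of the robot, y to its left, z up, the work surface at z = 0. Lengths are in m, angles in rad, forces in N, time in s.
With the tool pointing down it reaches from about 0.35 to 0.85 m from the base axis. Payload 8.1 kg.
Tool frame: the origin (TCP) lies on the mounting face of the last link; the fingertips stand 186 mm ahead of it and the grasp point (between the pads) lies 167 mm ahead of it; z points along the fingers, y is the line along which they close (so a half turn about z gives the same grasp; the last joint's range is limited). The gripper opens to 93 mm and grips with 3 to 60 N. Pads are 15 mm wide; open, the fingers measure 128 mm over their backs; the gripper's body (75 mm by 188 mm) begins 65 mm behind the grasp point.
Start: joints at [1.184, 0.13, 1.488, -0, 1.523, -0.085], TCP at [0.178, 0.573, 0.405] pointing down, gripper open.
Joint ranges: [-2.96, 2.96], [-0.89, 2.26], [0.02, 2.5], [-1.34, 4.48], [0, 2.73], [-2.66, 2.66]. Speed limits (rad/s): [2.39, 2.39, 2.79, 3.14, 3.14, 3.14].

### API

Orientations are given as a rotation vector (axis times angle).
In Python, from plant import read_state, read_camera, camera_params, close_job gives the robot as it stands. The module is installed in compiled form; this text tells all that it offers.
- The arm moves only by the tool servo_tool, never from a script. Its argument "increments" is a list of rows, each an object with "slide": the shift along the tool's x, y, z in mm, a list of three; "dr": the turn, a rotation vector about the tool's x, y, z in rad, a list of three; "jaw": the closure, from 0 (fully open) to 1 (shut). In form: [{"slide": [x, y, z], "dr": [ax, ay, az], "jaw": jaw}, ...]. A call has 1 to 20 rows; each row is the pose to reach, as a shift and turn from the pose commanded when the call began, along the tool's axes at that moment; what a row does not reach only later rows make up. A row lasts 1/10 s, in which the tool goes at most 50 mm and 8.59 degrees, less where a joint would pass 70% of its speed; a pose out of reach is approached as far as the arm can. A call with a gripper value outside its range is refused whole. The fingers move at their own pace and stop on an object; "force" is the grip in N (left out, the last holds). Time passes only in rows, so rows that repeat a pose let the fingers close. It gives the time, the measured TCP pose, the force, the opening and the grip force at its end, in the units of the state.
- read_state(): the state, without advancing time (a new reading comes with each control period).
- read_camera(name): name is "scene" or "top"; returns (picture, depth): 420x560x3 uint8, red, green, blue; 420x560 float32, m along the optical axis (not along the pixel's ray), 0 where there is no reading.
- camera_params(name): a dict with "fx", "fy", "cx", "cy" (pixels), "rvec" (rotation vector, rad) and "tvec" (3), from world to camera coordinates, as OpenCV has them. Camera axes: x right, y down, z forward; pixel columns grow to the right and rows downward; lengths in m; the calibration is good to about 2 mm. A picture is of the moment at which its call begins. camera_params takes no time and is no camera call.
- close_job(): hands the job in; it is judged then, once.
The state is a dict: "t": time; "q": joint angles; "dq": joint speeds; "joint_torque": joint torques, N m; "tool_pos": TCP position; "orientation": TCP orientation; "force": force on the tool from outside, world axes, zero at the start; "wrist_torque": the same for the moment, N m; "opening": finger opening in m; "gripper_force": force on a finger pad.
Only numpy, scipy, OpenCV 4.12 (cv2) and the standard library are available. Lean on these libraries where they do the work, as an engineer would, in place of code of your own. Each camera call takes 0.05 s, during which the arm holds its last target. There are 200 camera calls.

### The job

Stand the slim sample jar upright in the round socket of the analyser, right down to the bottom, and let go of it. Then take the light cover by its fin, tilt it to match the sloped face of the analyser's head and press it gently but firmly (some 15 N), flush and centred over the round window; finish while still gripping the cover and holding it pressed there, with the other jars left where they stand.

Things in the scene. Friction and masses are not known exactly. Their poses are not given: they have to be found in the camera images.
- sample_jar_mid (a point): Slim closed glass jar, 32 mm diameter, 90 mm tall (the topmost 12 mm is a brass-coloured lid of the same diameter), about 0.09 kg, standing upright loose on the bench. The point is its centre, 45 mm above its underside; z runs up its axis.
- socket (a point): Mouth centre of the round socket: upright blind bore, 35 mm diameter, 2 mm chamfer, 30 mm deep, mouth 50 mm above the bench, in a bare metal block (90 x 90 mm) at the left of the white analyser, which is fixed but placed and turned anew each time. z up, x to the analyser's rear (away from the robot), y from its head towards the socket. The sample jar, fully in, shows 60 mm above the block.
- window (a point): Centre of the round window (56 mm diameter, level with the face) in the sloped grey face (110 x 114 mm) of the analyser's head, facing up and towards the robot; 123 mm from the socket, to its right. z: outward normal of the face, y: level along it, x: up the slope. White cheeks beside the head end 120 mm above the bench. Pivot axis: along y, 110 mm above the bench, 20 mm under the face.
- head (a joint): Slope of the head's face, angle from level in rad; 0 is level, growing tips the face towards the robot. Starts anywhere from 0.35 to 0.65 and is clamped: a push below 25 N does not move it. The head's upper edge is up to 165 mm above the bench.
- cover_grip (a point): Light cover: flat black square plate 84 x 84 mm, 6 mm thick, lying loose on the bench, with an upright aluminium fin on the middle of its top: 40 mm long (x), 12 mm thick (y), 45 mm high above the plate. About 0.14 kg. The point is the fin's centre, 28.5 mm above the plate's underside; z points from the plate out through the fin (up as it lies).
- cover_face (a point): Centre of the cover's flat underside, 28.5 mm below the fin's centre, same axes; the side that goes flush on the window. Gripped lightly (20 N) across the fin's thickness, the cover swivels about the line between the fingers, and a push of some 15 N turns it flush from several degrees off.
- squat_jar_mid (a point): Bystander: wide squat jar, 68 mm diameter, 75 mm tall; point at its centre. Leave it alone.
- pasta_jar_mid (a point): Bystander: large jar, 90 mm diameter, 160 mm tall; point at its centre. Leave it alone.
- spice_jar_mid (a point): Bystander: small jar, 48 mm diameter, 70 mm tall; point at its centre. Leave it alone.
Things that resemble listed ones, but are neither listed nor needed, are in the scene too. Of the things that look like the part that bears cover_grip, the middle-sized one is meant.

How it is judged:
By the outcome, as a careful person would: the job done as asked, in the order asked, and still so for the second after the job is handed in, while the arm keeps its last pose, push and grip.
It also fails if it takes over 64 s, if anything falls off the work surface, if the arm or the gripper's body presses on something with over 40 N, if the wrist force passes 120 N, or if a joint passes its speed limit or range.

## Working session

There is one attempt and no reset: what is moved stays moved. The work goes in short steps, Python scripts to look and compute and a tool call to move; the robot and the scene stay as the last step left them, time stands still between calls to the robot, and variables do not carry over. Pictures are saved under pics/ and viewed, at most 10 in all, crops included, and the job is handed in when it is done.

Besides the shell and the picture viewer there is one more tool, called after "Emit:" as name(argument=value, ...) on one line, values as JSON. servo_tool: Moves the arm, as the interface text tells. Its arguments: {"type":"object","properties":{"increments":{"type":"array"},"force":{"type":"number"}},"required":["increments"]}

```bash
mkdir -p pics; cat > h.py <<'E'
import numpy as np, cv2
from scipy.spatial.transform import Rotation as R
from plant import *
def cam(n):
    p=camera_params(n); K=np.array([[p['fx'],0,p['cx']],[0,p['fy'],p['cy']],[0,0,1]])
    return K,R.from_rotvec(p['rvec']).as_matrix(),np.array(p['tvec'])
def onplane(n,uv,z):
    K,M,t=cam(n); o=-M.T@t
    d=(M.T@np.linalg.inv(K)@np.c_[np.atleast_2d(uv),np.ones(len(np.atleast_2d(uv)))].T).T
    return o+d*((z-o[2])/d[:,2:3])
def cloud(n,dep):
    K,M,t=cam(n); v,u=np.mgrid[:420,:560]
    c=np.stack([(u-K[0,2])/K[0,0]*dep,(v-K[1,2])/K[1,1]*dep,dep],-1)
    return (c-t)@M
def proj(n,X):
    K,M,t=cam(n); c=np.atleast_2d(X)@M.T+t; p=c@K.T; return p[:,:2]/p[:,2:]
E
python3 - <<'E'
from h import *
for n in('scene','top'):
    im,d=read_camera(n); np.savez(n+'0.npz',im=im,d=d)
    cv2.imwrite(f'pics/{n}0.png',im[:,:,::-1]); K,M,t=cam(n); print(n,K[0,0],-M.T@t,M[2],(d==0).sum())
print(read_state())
E
```

```text
scene 469.57248271989766 [1.29582419 0.08414723 0.68351421] [-0.79251757 -0.11440394 -0.59902224] 899
top 459.89891216220246 [4.56822126e-01 1.05450592e-03 1.29619472e+00] [ 0.06933589 -0.00461774 -0.99758268] 968
{'t': 0.1, 'q': array([ 1.18361398e+00,  1.31098129e-01,  1.48917006e+00, -3.94883332e-05,
        1.52296130e+00, -8.53970734e-02]), 'dq': array([ 0.0005221 , -0.00024572, -0.00177208, -0.00188687, -0.0008082 ,
       -0.00051073]), 'joint_torque': array([ 1.16817351e-03, -5.61339498e+01, -4.93099129e+01,  7.69892475e-02,
        2.90983234e-02, -2.99946308e-06]), 'tool_pos': array([0.17824432, 0.57270525, 0.40378479]), 'orientation': array([-4.72191401e-01, -3.10555419e+00,  2.51392187e-03]), 'force': array([ 0.16014417,  0.17733152, -0.16231642]), 'wrist_torque': array([-0.00663629,  0.01867132,  0.00522629]), 'gripper_force': 0.0, 'opening': 0.09320238754268238}
```

View pics/scene0.png

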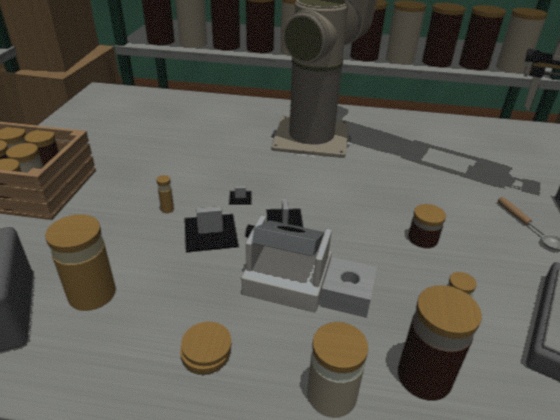

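View pics/top0.png

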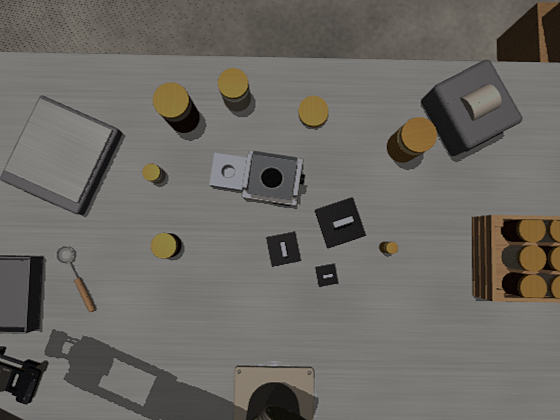

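Both views show the candidates. Covers in top view are at (343,222), (283,249) and (327,275). Slim jars are at (152,173) and (389,247), with a wider jar at (166,245). The analyser is at (258,178), with its socket at (228,171) and window at (272,178). I'll measure all of these.

```bash
python3 - <<'E'
from h import *
z=np.load('top0.npz'); im,d=z['im'],z['d']; P=cloud('top',d)
hsv=cv2.cvtColor(im,cv2.COLOR_RGB2HSV)
m=cv2.inRange(hsv,(10,110,80),(30,255,255))
n,l,st,c=cv2.connectedComponentsWithStats(m)
print('lids')
for i in range(1,n):
    if st[i,4]>60:
        h=np.median(P[l==i][:,2]); w=l==i; 
        q=P[w]; k=q[np.abs(q[:,2]-h)<.008]
        ex=np.ptp(k,0); print(c[i].round(),st[i,4],'h',h.round(3),'xy',((k.max(0)+k.min(0))/2)[:2].round(3),'size',ex[:2].round(3))
print('black')
m=(im.max(2)<45).astype(np.uint8)
n,l,st,c=cv2.connectedComponentsWithStats(m)
for i in range(1,n):
    if 150<st[i,4]<4000:
        cs,_=cv2.findContours((l==i).astype(np.uint8),0,2); r=cv2.minAreaRect(cs[0]); b=onplane('top',cv2.boxPoints(r),.006)
        print(c[i].round(),st[i,4],'ctr',b.mean(0).round(4),'sides',np.linalg.norm(b[1]-b[0]).round(3),np.linalg.norm(b[2]-b[1]).round(3),'medz',np.median(P[l==i][:,2]).round(3),'ang',np.round(np.arctan2(*(b[1]-b[0])[[1,0]]),3))
# analyser
hgt=P[:,:,2]
for (u,v) in [(215,158),(215,185),(228,171),(240,165),(272,178),(272,158),(272,195),(256,178),(290,178),(283,249),(343,222),(327,275)]:
    print((u,v),P[v,u].round(4))
crop=im[130:300,200:370][:,:,::-1]; cv2.imwrite('pics/crop1.png',cv2.resize(crop,None,fx=3.5,fy=3.5,interpolation=2))
E
```

```text
lids
[543.  28.] 456 h -0.419 xy [ 1.271 -1.03 ] size [0.24  0.081]
[233.  83.] 708 h 0.13 xy [0.858 0.122] size [0.078 0.076]
[170. 100.] 974 h 0.17 xy [0.799 0.271] size [0.087 0.089]
[313. 111.] 705 h 0.031 xy [ 0.816 -0.095] size [0.084 0.079]
[419. 134.] 974 h 0.16 xy [ 0.725 -0.352] size [0.088 0.089]
[151. 172.] 234 h 0.07 xy [0.63  0.341] size [0.044 0.045]
[525. 258.] 3282 h 0.112 xy [ 0.418 -0.639] size [0.217 0.181]
[163. 245.] 503 h 0.076 xy [0.435 0.3  ] size [0.064 0.066]
[391. 247.] 116 h 0.09 xy [ 0.439 -0.301] size [0.029 0.03 ]
[555. 257.] 247 h 0.11 xy [ 0.419 -0.717] size [0.062 0.025]
[ 84. 295.] 187 h 0.019 xy [0.295 0.526] size [0.089 0.054]
black
[552.  33.] 783 ctr [ 1.0681 -0.783   0.006 ] sides 0.05 0.173 medz -0.372 ang -1.551
[520.  40.] 1664 ctr [ 1.0648 -0.6885  0.006 ] sides 0.17 0.123 medz -0.539 ang -0.016
[445. 124.] 1278 ctr [ 0.7798 -0.499   0.006 ] sides 0.14 0.242 medz 0.071 ang -0.564
[240. 103.] 163 ctr [0.8428 0.118  0.006 ] sides 0.076 0.046 medz 0.046 ang -1.312
[185. 119.] 594 ctr [0.795  0.2686 0.006 ] sides 0.093 0.081 medz 0.092 ang -0.
[... 1082 characters left out ...]
054 medz 0.005 ang -1.37
[513. 283.] 409 ctr [ 0.3406 -0.6604  0.006 ] sides 0.07 0.063 medz 0.062 ang -0.183
[ 21. 377.] 1423 ctr [0.0708 0.7047 0.006 ] sides 0.125 0.138 medz 0.345 ang -0.279
[274. 403.] 1589 ctr [ 0.0145 -0.0042  0.006 ] sides 0.162 0.096 medz 0.149 ang -1.556
(215, 158) [0.674  0.1728 0.049 ]
(215, 185) [0.6    0.1712 0.0468]
(228, 171) [0.6438 0.1402 0.0147]
(240, 165) [0.6556 0.1038 0.0515]
(272, 178) [0.6113 0.015  0.1281]
(272, 158) [0.6588 0.0156 0.1516]
(272, 195) [0.5697 0.0144 0.1061]
(256, 178) [0.6114 0.0562 0.1212]
(290, 178) [ 0.612  -0.031   0.1289]
(283, 249) [ 0.4292 -0.0172  0.0511]
(343, 222) [ 0.504  -0.1754  0.0732]
(327, 275) [ 0.36   -0.1389  0.0304]
```

View pics/crop1.png

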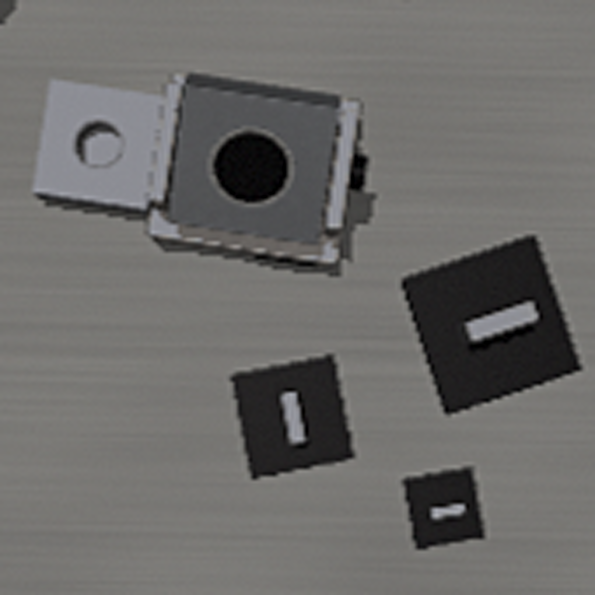

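```bash
cat > m.py <<'E'
from h import *
for n in('top','scene'):
    z=np.load(n+'0.npz'); im,d=z['im'],z['d']; P=cloud(n,d); X,Y,Z=P[...,0],P[...,1],P[...,2]
    print(n)
    blk=(np.hypot(X-.64,Y-.139)<.04)&(Z>.044)&(Z<.056)
    print(' block z',np.median(Z[blk]))
    # mouth
    uv0=proj(n,[[.64,.139,.05]])[0]; vv,uu=np.mgrid[:420,:560]
    g=onplane(n,np.c_[uu.ravel(),vv.ravel()],.05).reshape(420,560,3)
    mm=((np.hypot(g[...,0]-.64,g[...,1]-.139)<.032)&((Z<.0455)|(im.max(2)<90))).astype(np.uint8)
    cs,_=cv2.findContours(mm,0,2); c=max(cs,key=cv2.contourArea)[:,0]; w=onplane(n,c.astype(float),.05)
    cc,r=cv2.minEnclosingCircle((w[:,:2]*1000).astype(np.float32)); print(' mouth',np.round(cc,1),r, 'area r',np.sqrt(cv2.contourArea((w[:,:2]*1000).astype(np.float32))/np.pi))
    # face: dark-grey plane
    fm=(np.abs(X-.617)<.045)&(np.abs(Y-.015)<.042)&(Z>.09)&(Z<.175)
    q=P[fm]
    for _ in range(4):
        c0=q.mean(0); nn=np.linalg.svd(q-c0,full_matrices=False)[2][2]; nn*=np.sign(nn[2]); q=q[np.abs((q-c0)@nn)<.004]
    print(' face n',nn.round(4),'tilt',np.arccos(nn[2]),'yaw az',np.arctan2(-nn[1],-nn[0]),'at',c0.round(4),len(q))
    wm=((im.max(2)<45)&(np.hypot(X-.615,Y-.016)<.045)).astype(np.uint8)
    k,l,st,ce=cv2.connectedComponentsWithStats(wm); 
    if k>1:
        i=1+np.argmax(st[1:,4]); K,M,t=cam(n); o=-M.T@t
        cs,_=cv2.findContours((l==i).astype(np.uint8),0,2); cc=max(cs,key=len)[:,0]
        dd=(M.T@np.linalg.inv(K)@np.c_[cc,np.ones(len(cc))].T).T; s=((c0-o)@nn)/(dd@nn); w=o+dd*s[:,None]
        b=(w.max(0)+w.min(0))/2; print(' window',w.mean(0).round(4),b.round(4),'ext',np.ptp(w,0).round(3),st[i,4])
    # middle cover fin + plate
    fin=(np.hypot(X-.4287,Y+.018)<.035)&(Z>.043)&(Z<.058)&(im.max(2)>60); q=P[fin]
    cs,_=cv2.findContours(fin.astype(np.uint8),0,2); c=max(cs,key=cv2.contourArea)[:,0].astype(float); w=onplane(n,c,.051)[:,:2]
    rr=cv2.minAreaRect((w*1000).astype(np.float32)); print(' fin top',rr,q.mean(0).round(4),fin.sum())
    pm=((np.hypot(X-.4287,Y+.018)<.07)&(Z<.02)&(im.max(2)<45)).astype(np.uint8)
    cs,_=cv2.findContours(pm,0,2); c=np.concatenate([a[:,0] for a in cs if cv2.contourArea(a)>50]).astype(float); w=onplane(n,c,.006)[:,:2]
    print(' plate',cv2.minAreaRect((w*1000).astype(np.float32)))
    lid=(np.hypot(X-.439,Y+.301)<.025)&(Z>.084)&(Z<.096); q=P[lid]
    cs,_=cv2.findContours(lid.astype(np.uint8),0,2); c=max(cs,key=cv2.contourArea)[:,0].astype(float); w=onplane(n,c,.09)[:,:2]
    print(' lid',cv2.minEnclosingCircle((w*1000).astype(np.float32)))
    # cheek tops & block edges for yaw
    ck=(np.abs(Z-.12)<.003)&(np.abs(X-.61)<.08)&(np.abs(Y-.015)<.08)&(im.min(2)>95)
    print(' cheek',ck.sum())
    bm=((Z>.046)&(Z<.054)&(np.hypot(X-.64,Y-.139)<.08)&(im.min(2)>60)).astype(np.uint8)
    cs,_=cv2.findContours(bm,0,2); c=max(cs,key=cv2.contourArea)[:,0].astype(float); w=onplane(n,c,.05)[:,:2]; print(' block',cv2.minAreaRect((w*1000).astype(np.float32)))
E
python3 m.py
```

```text
top
 block z 0.050107710733741165
 mouth [639.8 136.1] 18.404041290283203 area r 16.60950339876926
 face n [-0.5007  0.0666  0.863 ] tilt 0.5295289965967996 yaw az -0.13215057449268874 at [0.6167 0.0154 0.1294] 1152
 window [0.6094 0.0185 0.1249] [0.6124 0.0176 0.1269] ext [0.046 0.051 0.027] 322
 fin top ((429.62945556640625, -18.802780151367188), (39.05026626586914, 10.821317672729492), 13.496805191040039) [ 0.4295 -0.0188  0.0509] 59
 plate ((428.662109375, -18.09221649169922), (82.4081802368164, 81.81824493408203), 12.266023635864258)
 lid ((440.4370422363281, -301.57452392578125), 16.172046661376953)
 cheek 234
 block ((639.6228637695312, 136.23255920410156), (89.99527740478516, 90.47027587890625), 82.41954040527344)
scene
 block z 0.04959873110443179
 mouth [643.1 134.9] 17.61034393310547 area r 16.192335332862275
 face n [-0.4925  0.061   0.8682] tilt 0.5192992225398774 yaw az -0.12323045279634831 at [0.6242 0.013  0.1327] 443
 window [0.6123 0.0139 0.1258] [0.6111 0.0146 0.1253] ext [0.033 0.05  0.019] 79
 fin top ((437.7103271484375, -20.372711181640625), (46.58869552612305, 11.40648365020752), 8.613597869873047) [ 0.4367 -0.0207  0.0498] 69
 plate ((426.9364929199219, -22.072956085205078), (65.67446899414062, 79.31120300292969), 12.65903091430664)
 lid ((446.424072265625, -304.0857238769531), 19.5450439453125)
 cheek 307
 block ((643.930908203125, 133.89295959472656), (89.93321990966797, 95.05783081054688), 82.430419921875)
```

```bash
cat >> h.py <<'E'
def down(a): 
    return np.array([[-np.sin(a),np.cos(a),0],[np.cos(a),np.sin(a),0],[0,0,-1.]])*1. @ np.eye(3) if False else np.array([[-np.sin(a),np.cos(a),0],[np.cos(a),np.sin(a),0],[0,0,-1]]).T
def go(*targets):
    s=read_state(); C=R.from_rotvec(s['orientation']).as_matrix(); p=s['tool_pos']
    print('t',round(s['t'],2),'pos',p.round(4),'F',s['force'].round(2),'open',round(s['opening'],4),'gf',s['gripper_force'])
    for tp,T in targets:
        print(' slide',((np.array(tp)-p)@C*1000).round(1),'dr',R.from_matrix(C.T@T).as_rotvec().round(4))
E
python3 - <<'E'
from h import *
T=down(-.1323); go(([.45,.2,.42],down(.6)),([.44,-.3015,.36],T),([.44,-.3015,.232],T))
E
```

```text
t 0.1 pos [0.1782 0.5727 0.4038] F [ 0.16  0.18 -0.16] open 0.0932 gf 0.0
 slide [-370.2 -275.1  -15.8] dr [-1.60e-03  5.00e-04  6.69e-01]
 slide [-509.8 -756.8   45. ] dr [-1.4000e-03  1.1000e-03  1.4013e+00]
 slide [-509.8 -756.6  173. ] dr [-1.4000e-03  1.1000e-03  1.4013e+00]
```

Emit:
servo_tool(increments=[{"slide": [-370,-275,-16],"dr": [0,0,0.67],"jaw": 0},{"slide": [-370,-275,-16],"dr": [0,0,0.67],"jaw": 0},{"slide": [-370,-275,-16],"dr": [0,0,0.67],"jaw": 0},{"slide": [-370,-275,-16],"dr": [0,0,0.67],"jaw": 0},{"slide": [-370,-275,-16],"dr": [0,0,0.67],"jaw": 0},{"slide": [-370,-275,-16],"dr": [0,0,0.67],"jaw": 0},{"slide": [-370,-275,-16],"dr": [0,0,0.67],"jaw": 0},{"slide": [-370,-275,-16],"dr": [0,0,0.67],"jaw": 0},{"slide": [-370,-275,-16],"dr": [0,0,0.67],"jaw": 0},{"slide": [-370,-275,-16],"dr": [0,0,0.67],"jaw": 0},{"slide": [-510,-757,45],"dr": [-0.001,0.001,1.4],"jaw": 0},{"slide": [-510,-757,45],"dr": [-0.001,0.001,1.4],"jaw": 0},{"slide": [-510,-757,45],"dr": [-0.001,0.001,1.4],"jaw": 0},{"slide": [-510,-757,45],"dr": [-0.001,0.001,1.4],"jaw": 0},{"slide": [-510,-757,45],"dr": [-0.001,0.001,1.4],"jaw": 0},{"slide": [-510,-757,45],"dr": [-0.001,0.001,1.4],"jaw": 0},{"slide": [-510,-757,45],"dr": [-0.001,0.001,1.4],"jaw": 0},{"slide": [-510,-757,45],"dr": [-0.001,0.001,1.4],"jaw": 0},{"slide": [-510,-757,45],"dr": [-0.001,0.001,1.4],"jaw": 0},{"slide": [-510,-757,45],"dr": [-0.001,0.001,1.4],"jaw": 0}])

```text
t: 2.1
tool_pos: [0.4401, -0.2973, 0.3599]
orientation: [-2.361, -2.071, -0.002]
force: [1.2, 1.1, -0.0]
opening: 0.0933
gripper_force: 0.0
```

```bash
python3 - <<'E'
from h import *
T=down(-.1323); go(([.44,-.3015,.36],T),([.44,-.3015,.232],T))
E
```

```text
t 2.1 pos [ 0.4401 -0.2973  0.3599] F [ 1.2   1.11 -0.03] open 0.0933 gf 0.0
 slide [-4.2  0.4 -0.1] dr [ 0.0001 -0.0019  0.0015]
 slide [ -4.4   0.4 127.9] dr [ 0.0001 -0.0019  0.0015]
```

Emit:
servo_tool(increments=[{"slide": [0,0,30],"dr": [0,0,0],"jaw": 0},{"slide": [0,0,60],"dr": [0,0,0],"jaw": 0},{"slide": [0,0,90],"dr": [0,0,0],"jaw": 0},{"slide": [0,0,115],"dr": [0,0,0],"jaw": 0},{"slide": [0,0,128],"dr": [0,0,0],"jaw": 0},{"slide": [0,0,128],"dr": [0,0,0],"jaw": 0},{"slide": [0,0,128],"dr": [0,0,0],"jaw": 0}])

```text
t: 2.8
tool_pos: [0.4409, -0.2957, 0.2332]
orientation: [-2.362, -2.071, -0.002]
force: [0.9, 0.1, 0.3]
opening: 0.093
gripper_force: 0.0
```

```bash
python3 - <<'E'
from h import *
T=down(-.1323); go(([.44,-.3015,.232],T))
E
```

```text
t 2.8 pos [ 0.4409 -0.2957  0.2332] F [0.86 0.12 0.29] open 0.093 gf 0.0
 slide [-5.9 -0.1  1.2] dr [ 0.0006 -0.0011  0.0016]
```

Emit:
servo_tool(increments=[{"slide": [-6,0,1],"dr": [0,0,0],"jaw": 0},{"slide": [-6,0,1],"dr": [0,0,0],"jaw": 0},{"slide": [-6,0,1],"dr": [0,0,0],"jaw": 0.5},{"slide": [-6,0,1],"dr": [0,0,0],"jaw": 1},{"slide": [-6,0,1],"dr": [0,0,0],"jaw": 1},{"slide": [-6,0,1],"dr": [0,0,0],"jaw": 1},{"slide": [-6,0,1],"dr": [0,0,0],"jaw": 1},{"slide": [-6,0,1],"dr": [0,0,0],"jaw": 1},{"slide": [-6,0,1],"dr": [0,0,0],"jaw": 1},{"slide": [-6,0,1],"dr": [0,0,0],"jaw": 1}], force=20)

```text
t: 3.8
tool_pos: [0.4396, -0.3017, 0.2314]
orientation: [-2.361, -2.071, -0.002]
force: [0.4, 0.5, 0.6]
opening: 0.0339
gripper_force: 0.2
```

```bash
python3 - <<'E'
from h import *
T=down(-.1323); go(([.44,-.3015,.36],T),([.64,.136,.36],T))
E
```

```text
t 3.8 pos [ 0.4396 -0.3017  0.2314] F [0.37 0.53 0.58] open 0.0339 gf 0.19418749026954174
 slide [   0.4    0.3 -128.6] dr [ 0.0001 -0.0013  0.0013]
 slide [ 460.3  141.5 -128. ] dr [ 0.0001 -0.0013  0.0013]
```

Emit:
servo_tool(increments=[{"slide": [0,0,0],"dr": [0,0,0],"jaw": 1},{"slide": [0,0,0],"dr": [0,0,0],"jaw": 1},{"slide": [0,0,0],"dr": [0,0,0],"jaw": 1},{"slide": [0,0,-15],"dr": [0,0,0],"jaw": 1},{"slide": [0,0,-45],"dr": [0,0,0],"jaw": 1},{"slide": [0,0,-80],"dr": [0,0,0],"jaw": 1},{"slide": [0,0,-115],"dr": [0,0,0],"jaw": 1},{"slide": [0,0,-150],"dr": [0,0,0],"jaw": 1},{"slide": [0,0,-185],"dr": [0,0,0],"jaw": 1},{"slide": [0,0,-205],"dr": [0,0,0],"jaw": 1},{"slide": [0,0,-220],"dr": [0,0,0],"jaw": 1},{"slide": [0,0,-220],"dr": [0,0,0],"jaw": 1}])

```text
t: 5.0
tool_pos: [0.4398, -0.3021, 0.4545]
orientation: [2.359, 2.069, 0.003]
force: [0.9, 0.2, -0.9]
opening: 0.0316
gripper_force: 20.0
```

```bash
python3 - <<'E'
from h import *
T=down(-.1323); go(([.64,.136,.45],T),([.64,.136,.29],T))
E
```

```text
t 5.0 pos [ 0.4398 -0.3021  0.4545] F [ 0.88  0.21 -0.87] open 0.0316 gf 19.99968744814396
 slide [460.5 141.3   4.5] dr [0.0039 0.0011 0.0014]
 slide [460.7 140.7 164.5] dr [0.0039 0.0011 0.0014]
```

Emit:
servo_tool(increments=[{"slide": [20,6,0],"dr": [0,0,0],"jaw": 1},{"slide": [55,17,0],"dr": [0,0,0],"jaw": 1},{"slide": [95,29,0],"dr": [0,0,0],"jaw": 1},{"slide": [135,41,0],"dr": [0,0,0],"jaw": 1},{"slide": [175,54,0],"dr": [0,0,0],"jaw": 1},{"slide": [215,66,0],"dr": [0,0,0],"jaw": 1},{"slide": [255,78,0],"dr": [0,0,0],"jaw": 1},{"slide": [295,90,0],"dr": [0,0,0],"jaw": 1},{"slide": [335,103,0],"dr": [0,0,0],"jaw": 1},{"slide": [375,115,0],"dr": [0,0,0],"jaw": 1},{"slide": [415,127,0],"dr": [0,0,0],"jaw": 1},{"slide": [445,136,0],"dr": [0,0,0],"jaw": 1},{"slide": [460,141,20],"dr": [0,0,0],"jaw": 1},{"slide": [460,141,55],"dr": [0,0,0],"jaw": 1},{"slide": [460,141,90],"dr": [0,0,0],"jaw": 1},{"slide": [460,141,120],"dr": [0,0,0],"jaw": 1},{"slide": [460,141,140],"dr": [0,0,0],"jaw": 1},{"slide": [460,141,140],"dr": [0,0,0],"jaw": 1},{"slide": [460,141,140],"dr": [0,0,0],"jaw": 1}])

```text
t: 6.9
tool_pos: [0.639, 0.1358, 0.311]
orientation: [-2.36, -2.07, 0.002]
force: [-0.6, -0.1, -0.9]
opening: 0.0314
gripper_force: 20.0
```

```bash
python3 - <<'E'
from h import *
T=down(-.1323); go(([.64,.136,.32],T),([.64,.136,.232+.02],T))
im,d=read_camera('scene'); np.savez('scene1.npz',im=im,d=d)
c=proj('scene',[[.64,.136,.1]])[0].astype(int); print(c)
cr=im[max(0,c[1]-90):c[1]+90,c[0]-110:c[0]+110][:,:,::-1]; cv2.imwrite('pics/s1.png',cv2.resize(cr,None,fx=3.3,fy=3.3,interpolation=2))
E
```

```text
t 6.9 pos [0.639  0.1358 0.311 ] F [-0.6  -0.09 -0.94] open 0.0314 gf 19.99968431890011
 slide [ 0.4  0.9 -9. ] dr [-0.0024 -0.0006  0.0013]
 slide [ 0.3  1.1 59. ] dr [-0.0024 -0.0006  0.0013]
[353 256]
```

View pics/s1.png

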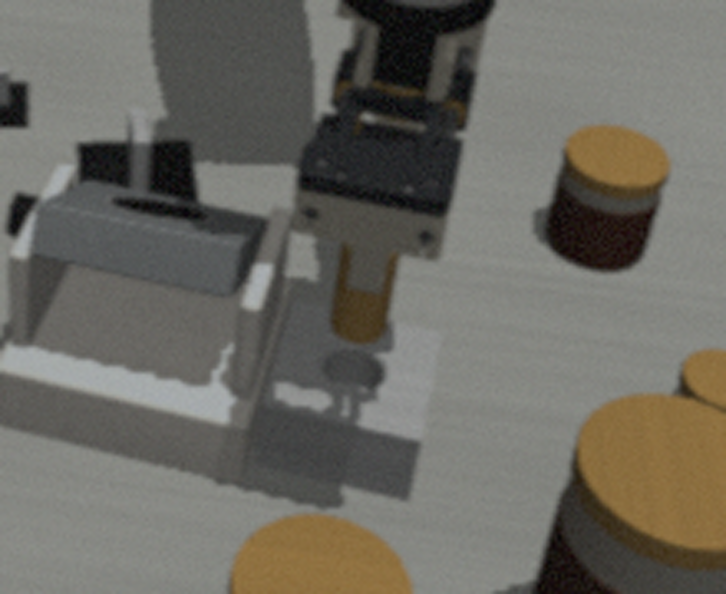

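The jar hangs with its underside at crop (358,330), in line with the mouth at (354,370) along its axis. I'll lower it in two stages.

Emit:
servo_tool(increments=[{"slide": [0.4,0.8,6],"dr": [-0.002,0,0.001],"jaw": 1},{"slide": [0.4,0.8,14],"dr": [-0.002,0,0.001],"jaw": 1},{"slide": [0.4,0.8,21],"dr": [-0.002,0,0.001],"jaw": 1},{"slide": [0.4,0.8,26],"dr": [-0.002,0,0.001],"jaw": 1},{"slide": [0.4,0.8,30],"dr": [-0.002,0,0.001],"jaw": 1},{"slide": [0.4,0.8,33],"dr": [-0.002,0,0.001],"jaw": 1},{"slide": [0.4,0.8,36],"dr": [-0.002,0,0.001],"jaw": 1},{"slide": [0.4,0.8,38],"dr": [-0.002,0,0.001],"jaw": 1},{"slide": [0.4,0.8,38],"dr": [-0.002,0,0.001],"jaw": 1},{"slide": [0.4,0.8,38],"dr": [-0.002,0,0.001],"jaw": 1}])

```text
t: 7.95
tool_pos: [0.6404, 0.1362, 0.2742]
orientation: [2.362, 2.07, 0.004]
force: [0.7, -0.4, -1.1]
opening: 0.0315
gripper_force: 20.0
```

```bash
python3 - <<'E'
from h import *
T=down(-.1323); go(([.6397,.1363,.2514],T)); print(read_state()['wrist_torque'])
E
```

```text
t 7.95 pos [0.6404 0.1362 0.2742] F [ 0.72 -0.39 -1.08] open 0.0315 gf 19.999617040157318
 slide [-0.  -0.8 22.8] dr [ 0.0023 -0.0014  0.0004]
[-0.11633785  0.0935374  -0.01195261]
```

Emit:
servo_tool(increments=[{"slide": [0,-0.4,4],"dr": [0.002,0,0],"jaw": 1},{"slide": [0,-0.4,8],"dr": [0.002,0,0],"jaw": 1},{"slide": [0,-0.4,12],"dr": [0.002,0,0],"jaw": 1},{"slide": [0,-0.4,16],"dr": [0.002,0,0],"jaw": 1},{"slide": [0,-0.4,19],"dr": [0.002,0,0],"jaw": 1},{"slide": [0,-0.4,21],"dr": [0.002,0,0],"jaw": 1},{"slide": [0,-0.4,22.5],"dr": [0.002,0,0],"jaw": 1},{"slide": [0,-0.4,22.5],"dr": [0.002,0,0],"jaw": 1},{"slide": [0,-0.4,22.5],"dr": [0.002,0,0],"jaw": 1}])

```text
t: 8.85
tool_pos: [0.64, 0.1363, 0.2515]
orientation: [-2.363, -2.07, -0.002]
force: [-0.6, -0.2, -0.9]
opening: 0.0319
gripper_force: 20.0
```

```bash
python3 - <<'E'
from h import *
T=down(-.1323); go(([.6397,.1363,.2514],T)); print(read_state()['wrist_torque'])
E
```

```text
t 8.85 pos [0.64   0.1363 0.2515] F [-0.6  -0.21 -0.86] open 0.0319 gf 19.999656826257706
 slide [ 0.  -0.3  0.1] dr [ 0.0001 -0.0013  0.0003]
[-0.09812308  0.12453738 -0.04131877]
```

Emit:
servo_tool(increments=[{"slide": [0,0,0.5],"dr": [0,0,0],"jaw": 1},{"slide": [0,0,1],"dr": [0,0,0],"jaw": 1},{"slide": [0,0,1],"dr": [0,0,0],"jaw": 1}])

```text
t: 9.15
tool_pos: [0.64, 0.1363, 0.2514]
orientation: [-2.363, -2.07, -0.002]
force: [-3.8, -0.5, 5.7]
opening: 0.0318
gripper_force: 20.0
```

Emit:
servo_tool(increments=[{"slide": [0,0,0.5],"dr": [0,0,0],"jaw": 0.6},{"slide": [0,0,0],"dr": [0,0,0],"jaw": 0.4},{"slide": [0,0,0],"dr": [0,0,0],"jaw": 0.2},{"slide": [0,0,0],"dr": [0,0,0],"jaw": 0.2},{"slide": [0,0,0],"dr": [0,0,0],"jaw": 0.2},{"slide": [0,0,0],"dr": [0,0,0],"jaw": 0.2},{"slide": [0,0,-5],"dr": [0,0,0],"jaw": 0.2},{"slide": [0,0,-20],"dr": [0,0,0],"jaw": 0.2},{"slide": [0,0,-40],"dr": [0,0,0],"jaw": 0.2},{"slide": [0,0,-70],"dr": [0,0,0],"jaw": 0.2},{"slide": [0,0,-100],"dr": [0,0,0],"jaw": 0.2},{"slide": [0,0,-130],"dr": [0,0,0],"jaw": 0.2},{"slide": [0,0,-150],"dr": [0,0,0],"jaw": 0.2},{"slide": [0,0,-150],"dr": [0,0,0],"jaw": 0.2}])

```text
t: 10.55
tool_pos: [0.6408, 0.1362, 0.4067]
orientation: [2.36, 2.067, 0.013]
force: [-0.4, 0.7, 0.2]
opening: 0.0746
gripper_force: 0.0
```

```bash
python3 - <<'E'
from h import *
T=down(-1.34); go(([.4294,-.0185,.33],T),([.4294,-.0185,.1955],T))
im,d=read_camera('scene'); P=cloud('scene',d)
c=proj('scene',[[.64,.136,.1]])[0].astype(int)
h=(np.hypot(P[...,0]-.64,P[...,1]-.136)<.025)&(P[...,2]>.06)&(P[...,2]<.14); print('jar top z',np.percentile(P[h][:,2],[50,80,95,99]))
cr=im[max(0,c[1]-90):c[1]+90,c[0]-110:c[0]+110][:,:,::-1]; cv2.imwrite('pics/s2.png',cv2.resize(cr,None,fx=3.3,fy=3.3,interpolation=2))
E
```

```text
t 10.55 pos [0.6408 0.1362 0.4067] F [-0.42  0.69  0.25] open 0.0746 gf 0.0
 slide [-181.5 -189.8   74.4] dr [ 0.0053 -0.0082  1.208 ]
 slide [-181.9 -191.   208.9] dr [ 0.0053 -0.0082  1.208 ]
jar top z [0.09575546 0.10942166 0.11045323 0.11145837]
```

View pics/s2.png

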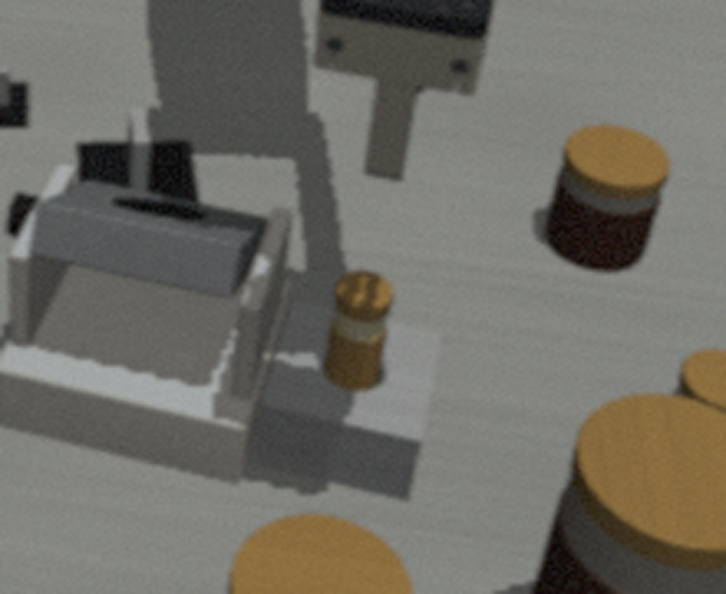

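The jar stands in the socket at crop (360,330) with its top at z≈0.110, so it is fully in. Next is the cover.

Emit:
servo_tool(increments=[{"slide": [-20,-21,5],"dr": [0,0,0.13],"jaw": 0.2},{"slide": [-50,-53,20],"dr": [0.005,-0.008,0.27],"jaw": 0.2},{"slide": [-80,-85,35],"dr": [0.005,-0.008,0.41],"jaw": 0.2},{"slide": [-110,-116,45],"dr": [0.005,-0.008,0.55],"jaw": 0.2},{"slide": [-140,-148,60],"dr": [0.005,-0.008,0.69],"jaw": 0.2},{"slide": [-165,-175,70],"dr": [0.005,-0.008,0.83],"jaw": 0.2},{"slide": [-182,-190,75],"dr": [0.005,-0.008,0.97],"jaw": 0.2},{"slide": [-182,-190,75],"dr": [0.005,-0.008,1.11],"jaw": 0.2},{"slide": [-182,-190,75],"dr": [0.005,-0.008,1.22],"jaw": 0.2},{"slide": [-182,-190,75],"dr": [0.005,-0.008,1.22],"jaw": 0.2},{"slide": [-182,-190,75],"dr": [0.005,-0.008,1.22],"jaw": 0.2},{"slide": [-182,-190,75],"dr": [0.005,-0.008,1.22],"jaw": 0.2}])

```text
t: 11.8
tool_pos: [0.4275, -0.0191, 0.3247]
orientation: [-3.122, -0.347, 0.015]
force: [-0.0, 0.4, -0.6]
opening: 0.0744
gripper_force: 0.0
```

```bash
python3 - <<'E'
from h import *
T=down(-1.353); go(([.4293,-.0186,.33],T),([.4293,-.0186,.198],T))
E
```

```text
t 11.8 pos [ 0.4275 -0.0191  0.3247] F [-0.02  0.44 -0.59] open 0.0744 gf 0.0
 slide [ 1.8 -0.1 -5.3] dr [-0.0011  0.0092  0.0039]
 slide [  3.    0.  126.7] dr [-0.0011  0.0092  0.0039]
```

Emit:
servo_tool(increments=[{"slide": [2,0,20],"dr": [0,0.009,0.004],"jaw": 0.2},{"slide": [3,0,55],"dr": [0,0.009,0.004],"jaw": 0.2},{"slide": [3,0,85],"dr": [0,0.009,0.004],"jaw": 0.2},{"slide": [3,0,105],"dr": [0,0.009,0.004],"jaw": 0.2},{"slide": [3,0,118],"dr": [0,0.009,0.004],"jaw": 0.2},{"slide": [3,0,125],"dr": [0,0.009,0.004],"jaw": 0.2},{"slide": [3,0,125],"dr": [0,0.009,0.004],"jaw": 0.2},{"slide": [3,0,125],"dr": [0,0.009,0.004],"jaw": 0.2}])

```text
t: 12.6
tool_pos: [0.4301, -0.0188, 0.2011]
orientation: [-3.123, -0.337, -0.003]
force: [0.5, -0.3, -0.0]
opening: 0.0746
gripper_force: 0.0
```

```bash
python3 - <<'E'
from h import *
T=down(-1.353); go(([.4293,-.0186,.198],T))
E
```

```text
t 12.6 pos [ 0.4301 -0.0188  0.2011] F [ 0.54 -0.29 -0.01] open 0.0746 gf 0.0
 slide [-0.8 -0.4  3.1] dr [-0.0002 -0.0019 -0.0026]
```

Emit:
servo_tool(increments=[{"slide": [-0.8,0,2.5],"dr": [0,0,0],"jaw": 0.2},{"slide": [-0.8,0,2.5],"dr": [0,0,0],"jaw": 0.6},{"slide": [-0.8,0,2.5],"dr": [0,0,0],"jaw": 0.8},{"slide": [-0.8,0,2.5],"dr": [0,0,0],"jaw": 1},{"slide": [-0.8,0,2.5],"dr": [0,0,0],"jaw": 1},{"slide": [-0.8,0,2.5],"dr": [0,0,0],"jaw": 1},{"slide": [-0.8,0,2.5],"dr": [0,0,0],"jaw": 1},{"slide": [-0.8,0,2.5],"dr": [0,0,0],"jaw": 1},{"slide": [-0.8,0,2.5],"dr": [0,0,0],"jaw": 1},{"slide": [-0.8,0,2.5],"dr": [0,0,0],"jaw": 1},{"slide": [-0.8,0,2.5],"dr": [0,0,0],"jaw": 1},{"slide": [-0.8,0,2.5],"dr": [0,0,0],"jaw": 1}], force=22)

```text
t: 13.8
tool_pos: [0.4288, -0.0189, 0.1977]
orientation: [-3.123, -0.337, -0.001]
force: [-0.2, 0.1, -0.2]
opening: 0.012
gripper_force: 22.0
```

```bash
cat > tgt.py <<'E'
from h import *
W=np.array([.6131,.0156,.1273]); th=.527; a=-.1323
ax=np.array([np.cos(a),np.sin(a),0]); ay=np.array([-np.sin(a),np.cos(a),0]); n=-ax*np.sin(th)+np.array([0,0,np.cos(th)])
T=np.array([np.cross(-ay,-n),-ay,-n]).T   # tool x,y,z columns
def at(gap,gz=.031,dx=0,dy=0):  # gap of plate over face
    return W+n*(gap+gz+.167)+np.cross(ay,n)*dx+ay*dy
E
python3 - <<'E'
from tgt import *
print(n,T.round(3),np.cross(ay,n)); go((at(.12),T),(at(.03),T),(at(0),T)); print(at(.03))
E
```

```text
[-0.49854749  0.06634537  0.86431979] [[ 0.857 -0.132  0.499]
 [-0.114 -0.991 -0.066]
 [ 0.503 -0.    -0.864]] [ 0.85676659 -0.11401622  0.50294265]
t 13.8 pos [ 0.4288 -0.0189  0.1977] F [-0.21  0.13 -0.16] open 0.012 gf 21.999846696853638
 slide [  37.2  -49.  -204.4] dr [-0.0921  0.5211  0.3388]
 slide [  79.7  -33.6 -126.5] dr [-0.0921  0.5211  0.3388]
 slide [  93.9  -28.4 -100.6] dr [-0.0921  0.5211  0.3388]
[0.49943117 0.03072674 0.32436491]
```

Emit:
servo_tool(increments=[{"slide": [0,0,-10],"dr": [0,0,0],"jaw": 1},{"slide": [0,0,-35],"dr": [0,0,0],"jaw": 1},{"slide": [0,0,-65],"dr": [0,0,0],"jaw": 1},{"slide": [0,0,-95],"dr": [0,0,0],"jaw": 1},{"slide": [5,-7,-125],"dr": [-0.015,0.09,0.06],"jaw": 1},{"slide": [12,-16,-150],"dr": [-0.03,0.19,0.125],"jaw": 1},{"slide": [20,-26,-170],"dr": [-0.05,0.29,0.19],"jaw": 1},{"slide": [28,-36,-188],"dr": [-0.07,0.39,0.255],"jaw": 1},{"slide": [34,-44,-200],"dr": [-0.083,0.47,0.305],"jaw": 1},{"slide": [37,-49,-204],"dr": [-0.092,0.521,0.339],"jaw": 1},{"slide": [37,-49,-204],"dr": [-0.092,0.521,0.339],"jaw": 1},{"slide": [37,-49,-204],"dr": [-0.092,0.521,0.339],"jaw": 1},{"slide": [37,-49,-204],"dr": [-0.092,0.521,0.339],"jaw": 1}])

```text
t: 15.1
tool_pos: [0.4541, 0.0364, 0.4012]
orientation: [2.995, -0.198, 0.804]
force: [-0.7, -0.5, -0.8]
opening: 0.0116
gripper_force: 22.0
```

```bash
python3 - <<'E'
from tgt import *
go((at(.12),T),(at(.03),T),(at(.01),T),(at(0),T)); s=read_state(); print(s['wrist_torque'],s['q'].round(2))
im,d=read_camera('scene'); P=cloud('scene',d); np.savez('scene2.npz',im=im,d=d)
c=proj('scene',[[.57,.03,.2]])[0].astype(int); print(c)
cr=im[max(0,c[1]-90):c[1]+90,c[0]-110:c[0]+110][:,:,::-1]; cv2.imwrite('pics/s3.png',cv2.resize(cr,None,fx=3.3,fy=3.3,interpolation=2))
E
```

```text
t 15.1 pos [0.4541 0.0364 0.4012] F [-0.73 -0.47 -0.81] open 0.0116 gf 21.99974298477173
 slide [ 0.8 -0.3 -0.6] dr [0.     0.0027 0.0004]
 slide [ 1.1 -0.3 89.4] dr [0.     0.0027 0.0004]
 slide [  1.1  -0.3 109.4] dr [0.     0.0027 0.0004]
 slide [  1.1  -0.3 119.4] dr [0.     0.0027 0.0004]
[0.0441168  0.55542392 0.00938202] [-0.01 -0.55  2.13 -0.07  1.04  1.72]
[303 184]
```

View pics/s3.png

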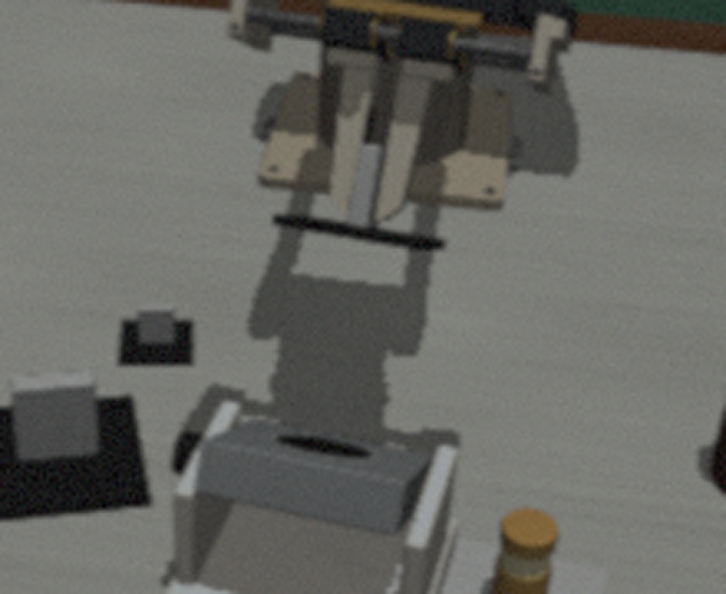

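The cover is held with its plate edge-on, crop (275,217) to (443,243), and parallel to the face. I'll approach the window along its normal.

Emit:
servo_tool(increments=[{"slide": [1,-0.3,12],"dr": [0,0.003,0],"jaw": 1},{"slide": [1,-0.3,32],"dr": [0,0.003,0],"jaw": 1},{"slide": [1,-0.3,55],"dr": [0,0.003,0],"jaw": 1},{"slide": [1,-0.3,75],"dr": [0,0.003,0],"jaw": 1},{"slide": [1,-0.3,90],"dr": [0,0.003,0],"jaw": 1},{"slide": [1,-0.3,100],"dr": [0,0.003,0],"jaw": 1},{"slide": [1,-0.3,105],"dr": [0,0.003,0],"jaw": 1},{"slide": [1,-0.3,105],"dr": [0,0.003,0],"jaw": 1},{"slide": [1,-0.3,105],"dr": [0,0.003,0],"jaw": 1}])

```text
t: 16.05
tool_pos: [0.5077, 0.0299, 0.3121]
orientation: [2.992, -0.199, 0.813]
force: [0.2, 0.0, -1.0]
opening: 0.0118
gripper_force: 22.0
```

```bash
cat > look.py <<'E'
from tgt import *
import sys
k=sys.argv[1]
go((at(.005),T),(at(0),T)); s=read_state(); print('tq',s['wrist_torque'].round(3),'Fn',(s['force']@n).round(2))
for nm in('top','scene'):
    im,d=read_camera(nm); P=cloud(nm,d); np.savez(f'{nm}{k}.npz',im=im,d=d)
    # in-face coordinates: u up slope, v along y, w height over face
    q=P-W; U=q@np.cross(ay,n); V=q@ay; H=q@n
    m=(im.max(2)<42)&(np.abs(U)<.075)&(np.abs(V)<.075)&(H>-.01)&(H<.04)
    m=cv2.morphologyEx(m.astype(np.uint8),cv2.MORPH_OPEN,np.ones((2,2)))
    b=m>0; print(nm,b.sum(),'U',np.percentile(U[b],[1,50,99]).round(4),'V',np.percentile(V[b],[1,99]).round(4),'H',np.percentile(H[b],[5,50,95]).round(4)) if b.sum() else print(nm,'none')
    c=proj(nm,W)[0].astype(int); cr=im[c[1]-60:c[1]+45,c[0]-70:c[0]+70][:,:,::-1]
    cv2.imwrite(f'pics/{nm}{k}.png',cv2.resize(cr,None,fx=2.85,fy=2.85,interpolation=2))
a,b=[cv2.imread(f'pics/{x}{k}.png') for x in('top','scene')]; cv2.imwrite(f'pics/both{k}.png',np.hstack([a,b]))
E
python3 look.py 3
```

```text
t 16.05 pos [0.5077 0.0299 0.3121] F [ 0.18  0.03 -0.97] open 0.0118 gf 21.99975997209549
 slide [-1.1  0.3 10.2] dr [-0.0002 -0.0034 -0.0003]
 slide [-1.1  0.3 15.2] dr [-0.0002 -0.0034 -0.0003]
tq [0.076 0.504 0.025] Fn -0.92
top 542 U [-0.0295  0.0221  0.0427] V [-0.0445  0.0394] H [0.0017 0.0221 0.0285]
scene 447 U [-0.2181  0.0246  0.0491] V [-0.062   0.0415] H [-0.0149  0.0186  0.0216]
```

View pics/both3.png

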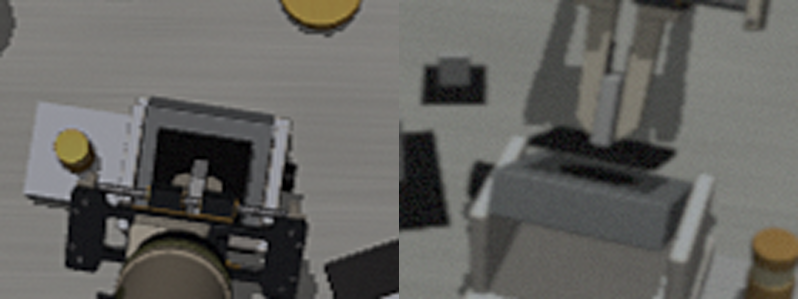

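```bash
python3 - <<'E'
from tgt import *
ux=np.cross(ay,n)
for nm in('top','scene'):
    for k in('0','3'):
        z=np.load(f'{nm}{k}.npz'); im,d=z['im'],z['d']; K,M,t=cam(nm); o=-M.T@t
        v,u=np.mgrid[:420,:560]; D=np.stack([u,v,np.ones_like(u)],-1)@np.linalg.inv(K).T@M
        h=0 if k=='0' else .0212      # cast on face / on plate top
        s=((W+n*h-o)@n)/(D@n); X=o+D*s[...,None]-W; U,V=X@ux,X@ay
        H=(cloud(nm,d)-W)@n
        m=(im.max(2)<45)&(np.abs(U)<.055)&(np.abs(V)<.053)&(np.abs(H-h)<.012)
        q,l,st,c=cv2.connectedComponentsWithStats(m.astype(np.uint8)); 
        if q<2: continue
        i=1+np.argmax(st[1:,4]); b=l==i
        rows=[(r,V[r][b[r]].min(),V[r][b[r]].max()) for r in np.unique(np.where(b)[0])]
        Ub=U[b]; print(nm,k,b.sum(),'U',Ub.min().round(4),Ub.max().round(4),'V',V[b].min().round(4),V[b].max().round(4),'mean',Ub.mean().round(4),V[b].mean().round(4))
        if k=='3':
            for lo in (-.02,0,.01,.02,.03):
                w=b&(U>lo)&(U<lo+.01); 
                if w.any(): print('   U',lo,'V',V[w].min().round(4),V[w].max().round(4))
            w=b&(np.abs(V)<.03); vb=np.arange(-.03,.031,.01); print('   top edge U vs V',[round(float(U[b&(np.abs(V-x)<.005)].max()),4) for x in vb])
        else:
            lidm=None
            g=(np.abs(H)<.006)&(np.abs(U)<.05)&(np.abs(V)<.075)&(im.max(2)>50)
            for lo in(-.03,0,.03):
                w=g&(np.abs(U-lo)<.01); print('   faceV',V[w].min().round(4),V[w].max().round(4))
s=read_state();C=R.from_rotvec(s['orientation']).as_matrix(); g=s['tool_pos']+C[:,2]*.198-W; print('plate ctr by kinematics U,V,H',g@ux,g@ay,g@n)
E
```

```text
top 0 322 U -0.0275 0.0258 V -0.0244 0.0278 mean -0.0008 0.0014
   faceV -0.0715 0.072
   faceV -0.069 0.0711
   faceV -0.0561 0.0567
top 3 530 U -0.0119 0.0453 V -0.041 0.0429 mean 0.0226 0.0
   U -0.02 V -0.0396 -0.0371
   U 0 V -0.0402 0.0418
   U 0.01 V -0.0408 0.0427
   U 0.02 V -0.04 0.0414
   U 0.03 V -0.041 0.0426
   top edge U vs V [0.0449, 0.0434, 0.0444, 0.0451, 0.0439, 0.0445, 0.0448]
scene 0 79 U -0.0168 0.0236 V -0.0253 0.0244 mean 0.0034 -0.0008
   faceV -0.0747 0.0705
   faceV -0.0692 0.0734
   faceV -0.0597 0.0715
scene 3 254 U -0.0358 0.0549 V -0.039 0.0442 mean 0.0172 0.0038
   U -0.02 V -0.0383 0.0416
   U 0 V -0.0364 0.0421
   U 0.01 V -0.0345 0.0442
   U 0.02 V -0.0383 0.0398
   U 0.03 V -0.0352 0.0432
   top edge U vs V [0.0532, 0.053, 0.0549, 0.0547, 0.0545, 0.0543, 0.0541]
plate ctr by kinematics U,V,H 0.002122797852444063 0.00040165472131983783 0.015574456152568646
```

Emit:
servo_tool(increments=[{"slide": [-2,-0.6,3],"dr": [0,-0.003,0],"jaw": 1},{"slide": [-3,-0.6,6],"dr": [0,-0.003,0],"jaw": 1},{"slide": [-3,-0.6,9],"dr": [0,-0.003,0],"jaw": 1},{"slide": [-3,-0.6,11],"dr": [0,-0.003,0],"jaw": 1},{"slide": [-3,-0.6,12],"dr": [0,-0.003,0],"jaw": 1},{"slide": [-3,-0.6,12],"dr": [0,-0.003,0],"jaw": 1}])

```text
t: 16.75
tool_pos: [0.5112, 0.0301, 0.2994]
orientation: [2.994, -0.199, 0.807]
force: [0.5, -0.5, -0.9]
opening: 0.0122
gripper_force: 22.0
```

```bash
cat > f.py <<'E'
from tgt import *
s=read_state();C=R.from_rotvec(s['orientation']).as_matrix(); g=s['tool_pos']+C[:,2]*.198-W
print('UVH',(g@np.cross(ay,n)).round(4),(g@ay).round(4),(g@n).round(4),'Fn',(s['force']@n).round(2),'F',s['force'].round(2),'tq',s['wrist_torque'].round(3)); go((at(0,dx=-.001,dy=.0007),T))
E
python3 f.py
```

```text
UVH -0.0025 0.0009 0.0025 Fn -1.11 F [ 0.52 -0.47 -0.94] tq [0.027 0.556 0.034]
t 16.75 pos [0.5112 0.0301 0.2994] F [ 0.52 -0.47 -0.94] open 0.0122 gf 21.99980467557907
 slide [1.4 0.2 2.5] dr [-0.0001  0.0006 -0.0003]
```

Emit:
servo_tool(increments=[{"slide": [1,0,0.5],"dr": [0,0,0],"jaw": 1},{"slide": [1,0,1],"dr": [0,0,0],"jaw": 1},{"slide": [1,0,1.5],"dr": [0,0,0],"jaw": 1},{"slide": [1,0,1.5],"dr": [0,0,0],"jaw": 1},{"slide": [1,0,1.5],"dr": [0,0,0],"jaw": 1}])

```text
t: 17.25
tool_pos: [0.5127, 0.0298, 0.2989]
orientation: [2.994, -0.199, 0.808]
force: [0.3, -0.1, -1.9]
opening: 0.012
gripper_force: 22.0
```

```bash
python3 f.py
```

```text
UVH -0.0013 0.0009 0.0013 Fn -1.76 F [ 0.31 -0.1  -1.86] tq [0.014 0.529 0.026]
t 17.25 pos [0.5127 0.0298 0.2989] F [ 0.31 -0.1  -1.86] open 0.012 gf 21.999934315681458
 slide [0.3 0.2 1.3] dr [-0.0002  0.0001 -0.0003]
```

Emit:
servo_tool(increments=[{"slide": [0,0,0.5],"dr": [0,0,0],"jaw": 1},{"slide": [0,0,1],"dr": [0,0,0],"jaw": 1},{"slide": [0,0,1],"dr": [0,0,0],"jaw": 1},{"slide": [0,0,1],"dr": [0,0,0],"jaw": 1}])

```text
t: 17.65
tool_pos: [0.5132, 0.0298, 0.298]
orientation: [2.994, -0.199, 0.807]
force: [-0.2, 0.1, -0.6]
opening: 0.012
gripper_force: 22.0
```

```bash
python3 f.py
```

```text
UVH -0.0014 0.0009 0.0002 Fn -0.37 F [-0.23  0.1  -0.57] tq [ 0.045  0.508 -0.028]
t 17.65 pos [0.5132 0.0298 0.298 ] F [-0.23  0.1  -0.57] open 0.012 gf 21.99995219707489
 slide [0.3 0.2 0.2] dr [-0.0001  0.0002 -0.0002]
```

Emit:
servo_tool(increments=[{"slide": [0,0,0.5],"dr": [0,0,0],"jaw": 1},{"slide": [0,0,1],"dr": [0,0,0],"jaw": 1},{"slide": [0,0,1],"dr": [0,0,0],"jaw": 1},{"slide": [0,0,1],"dr": [0,0,0],"jaw": 1}])

```text
t: 18.05
tool_pos: [0.5138, 0.0297, 0.2972]
orientation: [2.994, -0.199, 0.807]
force: [-0.0, -0.2, -0.9]
opening: 0.012
gripper_force: 22.0
```

```bash
python3 f.py
```

```text
UVH -0.0013 0.0009 -0.0007 Fn -0.76 F [-0.01 -0.2  -0.87] tq [0.099 0.542 0.026]
t 18.05 pos [0.5138 0.0297 0.2972] F [-0.01 -0.2  -0.87] open 0.012 gf 21.999918222427368
 slide [ 0.3  0.2 -0.7] dr [-0.0001  0.0002 -0.0003]
```

Emit:
servo_tool(increments=[{"slide": [0,0,0.5],"dr": [0,0,0],"jaw": 1},{"slide": [0,0,1],"dr": [0,0,0],"jaw": 1},{"slide": [0,0,1],"dr": [0,0,0],"jaw": 1},{"slide": [0,0,1],"dr": [0,0,0],"jaw": 1}])

```text
t: 18.45
tool_pos: [0.514, 0.0297, 0.2969]
orientation: [2.994, -0.198, 0.807]
force: [-13.9, 0.9, 8.7]
opening: 0.0118
gripper_force: 22.0
```

```bash
python3 f.py
```

```text
UVH -0.0013 0.001 -0.0011 Fn 14.53 F [-13.89   0.94   8.72] tq [-0.097  1.384 -0.153]
t 18.45 pos [0.514  0.0297 0.2969] F [-13.89   0.94   8.72] open 0.0118 gf 22.002963423728943
 slide [ 0.2  0.3 -1.1] dr [-0.      0.0006 -0.0001]
```

```bash
python3 look.py 4; python3 - <<'E'
from tgt import *
ux=np.cross(ay,n)
for nm in('top','scene'):
    z=np.load(f'{nm}4.npz'); im,d=z['im'],z['d']; X=cloud(nm,d)-W; U,V,H=X@ux,X@ay,X@n
    m=(im.max(2)<42)&(np.abs(U)<.04)&(np.abs(V)<.039)&(np.abs(H-.006)<.008)
    A=np.c_[U[m],V[m],np.ones(m.sum())]; c=np.linalg.lstsq(A,H[m],rcond=None)[0]; print(nm,m.sum(),'plate slope U,V',c.round(4))
    m=(im.max(2)<45)&(np.abs(U)<.055)&(np.abs(V)<.053)&(np.abs(H-.006)<.01); m=cv2.morphologyEx(m.astype(np.uint8),cv2.MORPH_OPEN,np.ones((2,2)))>0
    print('  U',U[m].min(),U[m].max(),'V',V[m].min(),V[m].max())
    z=np.load(f'{nm}0.npz'); im,d=z['im'],z['d']; X=cloud(nm,d)-W; U,V,H=X@ux,X@ay,X@n
    m=(np.hypot(U,V)<.045)&(np.abs(H)<.008); A=np.c_[U[m],V[m],np.ones(m.sum())]; print('  face slope',np.linalg.lstsq(A,H[m],rcond=None)[0].round(4))
E
```

```text
t 18.45 pos [0.514  0.0297 0.2969] F [-13.89   0.94   8.72] open 0.0118 gf 22.002963423728943
 slide [ 1.2  1.  -6.1] dr [-0.      0.0006 -0.0001]
 slide [ 1.2  1.  -1.1] dr [-0.      0.0006 -0.0001]
tq [-0.097  1.384 -0.153] Fn 14.53
top 499 U [-0.0147  0.02    0.0399] V [-0.0409  0.04  ] H [0.0022 0.0059 0.0131]
scene 343 U [-0.0242  0.0345  0.046 ] V [-0.0347  0.0434] H [-0.0007  0.0045  0.0052]
top 450 plate slope U,V [ 0.0085 -0.0034  0.0056]
  U -0.03448822488091376 0.4556517652343509 V -0.04187884031416106 0.04073369610152965
  face slope [ 0.0027 -0.0029  0.0002]
scene 209 plate slope U,V [ 0.0002 -0.003   0.0048]
  U -0.03973826948406757 0.8568636315691414 V -0.03647976791458506 0.15800935341079386
  face slope [ 0.0037 -0.0033 -0.0008]
```

View pics/both4.png

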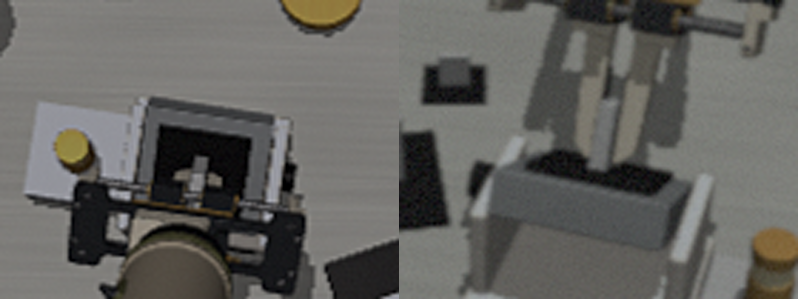

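The cover sits flush: its slope is within 0.5° of the face, it is about 5.5 mm above it, and it is centred to 1–2 mm. In the left crop it is at (205,165). I'll relieve the side load slightly and confirm the push holds.

Emit:
servo_tool(increments=[{"slide": [-0.3,0,0],"dr": [0,0,0],"jaw": 1},{"slide": [-0.3,0,0],"dr": [0,0,0],"jaw": 1},{"slide": [-0.3,0,0],"dr": [0,0,0],"jaw": 1},{"slide": [-0.3,0,0],"dr": [0,0,0],"jaw": 1},{"slide": [-0.3,0,0],"dr": [0,0,0],"jaw": 1}])

```text
t: 19.05
tool_pos: [0.5139, 0.0297, 0.2968]
orientation: [2.994, -0.199, 0.808]
force: [-9.1, 0.5, 8.0]
opening: 0.0119
gripper_force: 22.0
```

```bash
python3 f.py
```

```text
UVH -0.0014 0.0009 -0.0011 Fn 11.51 F [-9.12  0.5   8.02] tq [-0.108  1.117 -0.103]
t 19.05 pos [0.5139 0.0297 0.2968] F [-9.12  0.5   8.02] open 0.0119 gf 22.002596855163574
 slide [ 0.4  0.2 -1.1] dr [-0.0001  0.0001 -0.0001]
```

Emit:
servo_tool(increments=[{"slide": [-0.1,0,0.2],"dr": [0,0,0],"jaw": 1},{"slide": [-0.1,0,0.2],"dr": [0,0,0],"jaw": 1},{"slide": [-0.1,0,0.2],"dr": [0,0,0],"jaw": 1},{"slide": [-0.1,0,0.2],"dr": [0,0,0],"jaw": 1},{"slide": [-0.1,0,0.2],"dr": [0,0,0],"jaw": 1}])

```text
t: 19.55
tool_pos: [0.5139, 0.0297, 0.2968]
orientation: [2.994, -0.199, 0.808]
force: [-12.6, 1.8, 10.2]
opening: 0.0115
gripper_force: 22.0
```

```bash
python3 f.py
```

```text
UVH -0.0014 0.0009 -0.0011 Fn 15.21 F [-12.64   1.81  10.17] tq [-0.124  1.39  -0.149]
t 19.55 pos [0.5139 0.0297 0.2968] F [-12.64   1.81  10.17] open 0.0115 gf 22.003397941589355
 slide [ 0.3  0.2 -1.1] dr [-0.      0.0001 -0.0001]
```

```bash
python3 -c "
from plant import *
print(close_job())"
```

```text
the job is handed in; nothing more can be done
None
```

The jar is standing fully down in the socket and released. The cover is still gripped and pressed at about 15 N on the window, flush to about 0.5° and centred to about 2 mm by the top camera (about 4 mm sideways by the scene camera). I did not touch the other jars, and I handed the job in at about 19.6 s.

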